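Hold the tea strainer over the mug

TASK

I am about to pour tea: lift the tea strainer up off the two-pronged fork of its drip stand, carry it over the things standing between, and hold it level and centred over the mouth of the mug, with the underside of its basket about 1.5 cm above the mug's rim. Do not let the strainer touch the mug, and leave the mug, the soap bottle and the bananas standing where they are. Finish while still holding the strainer there, steady; do not put it down or let go.

Things in the scene. Friction and masses are not known exactly. Their poses are not given: they have to be found in the camera images.
- strainer: loose steel tea strainer, 0.08 to 0.16 kg, mostly in its round perforated basket (54 mm wide at the top, 36 at the bottom, 32 deep) and flat round rim (84 mm across, 28 to 32 mm above the origin); a straight black grip bar points to its -x. Hangs level in the fork by its rim. Origin: centre of the basket's underside, z up
- strainer_grip (a point): centre of the strainer's black grip bar, 90 mm to -x of the basket's axis and 30 mm above its underside; the bar is 68 mm long (along the strainer's x), 14 mm wide (y) and 14 mm high; axes as the strainer's
- stand: fixed drip stand. Foot 96x64x14 mm (x -32 to 64), post 12 mm thick at x = 54 mm. Fork of 6 mm wire at z = 150 mm: prongs run to -x at y = +-34 mm; their ends at x = -36 mm turn up to z = 166 mm. The basket hangs between, rim on the prongs, underside at z = 125 mm, grip about to -x; it must rise 20 mm to clear the ends. Origin: on the counter below mid-fork
- mug: loose white mug, 78 mm outside diameter, 101 mm tall, walls about 5 mm, one handle on its -y side reaching 56 mm from the origin; standing upright. Origin: underside, in the middle of the outline with handle, so the cup's axis lies 17 mm to +y of it
- mug_mouth (a point): centre of the mug's mouth, level with its rim, 101 mm above the counter; axes as the mug's
- soap: loose hand soap pump bottle, 184 mm tall, 49 x 78 mm, standing between stand and mug. Origin: centre of its underside
- fruit: loose bunch of bananas, 97 x 196 mm (x, y), 58 mm high, lying between stand and mug, nearer the robot. Origin: centre of its underside

How it is judged:
By the outcome, as a careful person would: the job done as asked, in the order asked, and still so for the second after the job is handed in, while the arm keeps its last pose, push and grip.
It also fails if it takes over 38 s, if anything falls off the work surface, if the arm or the gripper's body presses on something with over 40 N, if the wrist force passes 120 N, or if a joint passes its speed limit or range.

ROBOT

A 6-joint arm with a two-finger parallel gripper is mounted at the origin on a cart in front of the work surface, level with it; the furniture and walls round the work are solid. World frame = base frame: x ahead of the robot, y to its left, z up, the work surface at z = 0. Lengths are in m, angles in degrees, forces in N, time in s.
With the tool pointing down it reaches from about 0.4 to 0.825 m from the base axis. Payload 7 kg.
Tool frame: the origin (TCP) lies at the very end of the fingers, on their centre line; the grasp point (between the pads) lies hold_point_z behind it (hold_point_z is the distance from the TCP to the grasp point, in m); z points along the fingers, y is the line along which they close (so a half turn about z gives the same grasp; the last joint's range is limited). The gripper opens to 88 mm and grips with 3 to 60 N. Pads are 19 mm wide; open, the fingers measure 130 mm over their backs; the gripper's body (78 mm by 193 mm) begins 47 mm behind the grasp point.
Start: joints at [-46.576, 20.546, 0.682, 0, -70.136, -16.507], TCP at [0.306, -0.602, 0.227] pointing down, gripper open.
Joint ranges: [-176.03, 176.03], [-82.01, 121.73], [-58.28, 71.71], [-173.87, 95.51], [-174.79, -0.11], [-173.66, 173.66]. Speed limits (degrees/s): [136.94, 136.94, 172.46, 180, 180, 180].

INTERFACE

Orientations are given as [roll, pitch, yaw] about the fixed x, y, z axes, in that order (R = Rz(yaw) Ry(pitch) Rx(roll)).
In Python, from plant import get_obs, snapshot, close_job, hold_point_z gives the robot as it stands.
- The arm moves only by the tool play_rows, never from a script. Its argument "commands" is a list that holds one entry, the list of rows, each a list of 7 numbers: the shift along the tool's x, y, z in cm, then the turn, a rotation vector about the tool's x, y, z in degrees, then the opening, from 0 (shut) to 1 (fully open). In form: [[[x, y, z, ax, ay, az, fingers], ...]]. A call has 1 to 20 rows; each row is the pose to reach, as a shift and turn from the pose commanded when the call began, along the tool's axes at that moment; what a row does not reach only later rows make up. A row lasts 1/12 s, in which the tool goes at most 41.7 mm and 7.16 degrees, less where a joint would pass 70% of its speed; a pose out of reach is approached as far as the arm can. A call with a gripper value outside its range is refused whole. The fingers move at their own pace and stop on an object; the grip force is fixed at half the most. Time passes only in rows, so rows that repeat a pose let the fingers close. It gives the time, the measured TCP pose, the force, the opening and the grip force at its end, in the units of the state.
- get_obs(): the state, without advancing time (a new reading comes with each control period).
- snapshot(name): name is "side" or "top" or "wrist"; returns a dict with "frame" (420x560x3 uint8, red, green, blue), "camera_matrix" (3x3 intrinsics, pixels), "origin" and "attitude" of the camera in the world. Camera axes: x right, y down, z forward; pixel columns grow to the right and rows downward; lengths in m; the calibration is good to about 2 mm. The wrist camera is an equidistant fisheye: a pixel r from the principal point sees the ray r / f radians off the axis. A picture is of the moment at which its call begins. There is no depth.
- close_job(): hands the job in; it is judged then, once.
The state is a dict: "clock": time; "joint_pos": joint angles; "qvel": joint speeds; "tau": joint torques, N m; "tool_pos": TCP position; "orientation": TCP orientation; "force": force on the tool from outside, world axes, zero at the start; "moment": the same for the moment, N m; "opening": finger opening in m; "gripper_force": force on a finger pad.
Only numpy, scipy, OpenCV 4.12 (cv2) and the standard library are available. Lean on these libraries where they do the work, as an engineer would, in place of code of your own. Each camera call takes 0.05 s, during which the arm holds its last target. There are 200 camera calls.

## Working session

There is one attempt and no reset: what is moved stays moved. The work goes in short steps, Python scripts to look and compute and a tool call to move; the robot and the scene stay as the last step left them, time stands still between calls to the robot, and variables do not carry over. Pictures are saved under pics/ and viewed, at most 10 in all, crops included, and the job is handed in when it is done.

Besides the shell and the picture viewer there is one more tool, called after "Call:" as a command line: name --argument value ..., lists and objects as JSON in quotes. play_rows: Moves the arm, as the interface text tells. Its arguments: {"type":"object","properties":{"commands":{"type":"array","items":{"type":"array","items":{"type":"array","items":{"type":"number"}}}}},"required":["commands"]}

```bash
mkdir -p pics; cat > h.py <<'E'
import numpy as np, cv2, json
from plant import get_obs, snapshot, close_job, hold_point_z
from scipy.spatial.transform import Rotation as R
def snap(v,name):
    s=snapshot(v); cv2.imwrite(f'pics/{name}.png',s['frame'][...,::-1])
    np.savez(f'pics/{name}.npz',K=s['camera_matrix'],o=s['origin'],a=np.array(s['attitude']))
    return s
def cam(name):
    d=np.load(f'pics/{name}.npz'); a=d['a']
    M=a if a.shape==(3,3) else R.from_euler('xyz',a,degrees=True).as_matrix()
    return d['K'],d['o'],M
def ray(name,u,v,fish=False):
    K,o,M=cam(name)
    x=(u-K[0,2])/K[0,0];y=(v-K[1,2])/K[1,1]
    if fish:
        r=np.hypot(x,y); d=np.array([x/r*np.sin(r),y/r*np.sin(r),np.cos(r)]) if r>1e-9 else np.array([0,0,1.])
    else: d=np.array([x,y,1.])
    d=M@d; return o,d/np.linalg.norm(d)
def onz(name,u,v,z,fish=False):
    o,d=ray(name,u,v,fish); return o+d*(z-o[2])/d[2]
def tri(*rs):
    A=np.zeros((3,3));b=np.zeros(3)
    for o,d in rs:
        P=np.eye(3)-np.outer(d,d);A+=P;b+=P@o
    p=np.linalg.solve(A,b); return p,[np.linalg.norm((np.eye(3)-np.outer(d,d))@(p-o)) for o,d in rs]
def proj(name,p,fish=False):
    K,o,M=cam(name); c=M.T@(np.array(p)-o)
    if fish:
        r=np.hypot(c[0],c[1]);t=np.arctan2(r,c[2]); return K[0,2]+K[0,0]*t*c[0]/r,K[1,2]+K[1,1]*t*c[1]/r
    return K[0,2]+K[0,0]*c[0]/c[2],K[1,2]+K[1,1]*c[1]/c[2]
E
python3 - <<'E'
from h import *
print(hold_point_z,get_obs())
for v in('top','side','wrist'):
    s=snap(v,v+'0'); print(v,s['camera_matrix'],s['origin'],s['attitude'])
a=[cv2.imread(f'pics/{v}0.png') for v in('top','side')]
for v,i in zip(('top','side'),a): cv2.imwrite(f'pics/{v}0b.png',cv2.resize(i,(800,600),interpolation=cv2.INTER_CUBIC))
E
```

```text
0.0188 {'clock': 0.0, 'joint_pos': array([-4.65753800e+01,  2.05912933e+01,  6.37197259e-01, -1.85801958e-02,
       -7.01354625e+01, -1.65066086e+01]), 'qvel': array([ 0.06840534,  0.04102041, -0.01024111,  0.09230388, -0.05043483,
       -0.06631411]), 'tau': array([ 6.93874408e-04, -5.82723820e+01,  2.93064505e+01,  6.99728027e+00,
        7.11413290e-03, -1.39850308e-04]), 'tool_pos': array([ 0.30535127, -0.6014769 ,  0.22565513]), 'orientation': array([ 1.79909169e+02, -8.70116149e-03, -1.53088309e+02]), 'force': array([-0.55830228, -0.00657381, -0.45292439]), 'moment': array([ 0.01925738, -0.0200646 ,  0.01062839]), 'gripper_force': 0.0, 'opening': 0.0876051321157827}
top [[456.73361651   0.         281.24607115]
 [  0.         456.73361651 208.06722625]
 [  0.           0.           1.        ]] [ 0.34852948 -0.03505687  0.95818039] [-1.68230150e+02  5.72445006e-02 -7.64697454e+01]
side [[381.40386827   0.         279.77526259]
 [  0.         381.40386827 217.04940567]
 [  0.           0.           1.        ]] [ 0.93016573 -0.2701799   0.81573662] [-143.36634295   -0.38020162   58.51785359]
wrist [[325.1922621    0.         278.8633447 ]
 [  0.         325.1922621  210.44781681]
 [  0.           0.           1.        ]] [ 0.24701042 -0.63146722  0.38363001] [ 1.65794558e+02 -5.24011880e-02  1.16856662e+02]
```

View pics/top0b.png

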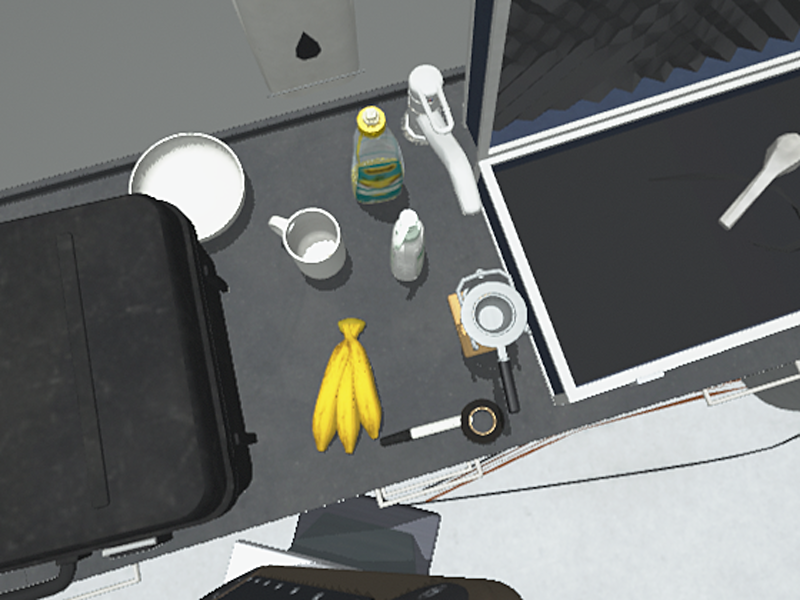

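View pics/side0b.png

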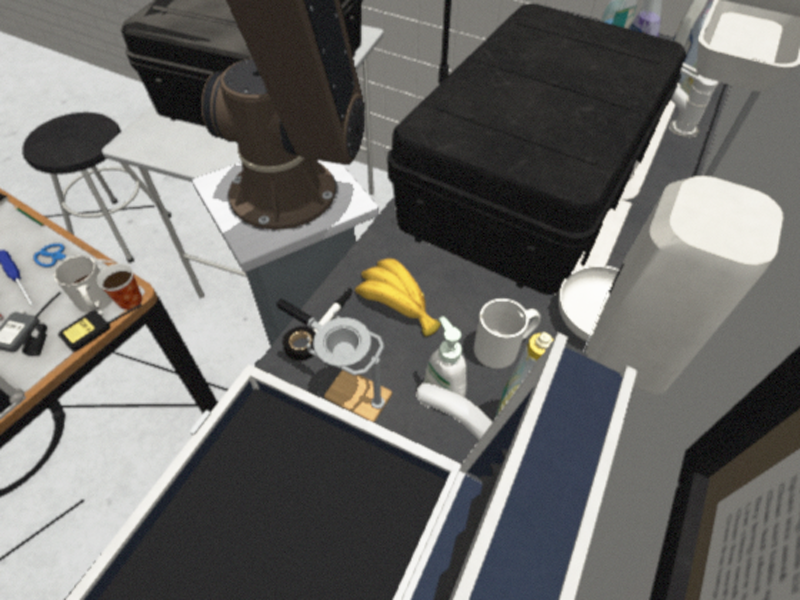

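The top view shows the strainer rim centred near (493,314) with its grip running to (514,410), and the mug mouth near (314,238). In the side view the rim is near (343,343), the grip near (297,312) and the mug mouth near (507,320). I'll enlarge both.

```bash
python3 - <<'E'
from h import *
# top crop: orig px x 180..380, y 130..300 ; scale 4 => 800x... 
def crop(n,x,y,w,h,s,o):
    i=cv2.imread(f'pics/{n}.png')[y:y+h,x:x+w]; cv2.imwrite(f'pics/{o}.png',cv2.resize(i,None,fx=s,fy=s,interpolation=cv2.INTER_CUBIC))
crop('top0',180,140,200,150,4,'topc')
crop('side0',185,190,200,110,4,'sidec')
E
```

```text
(no output)
```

View pics/topc.png

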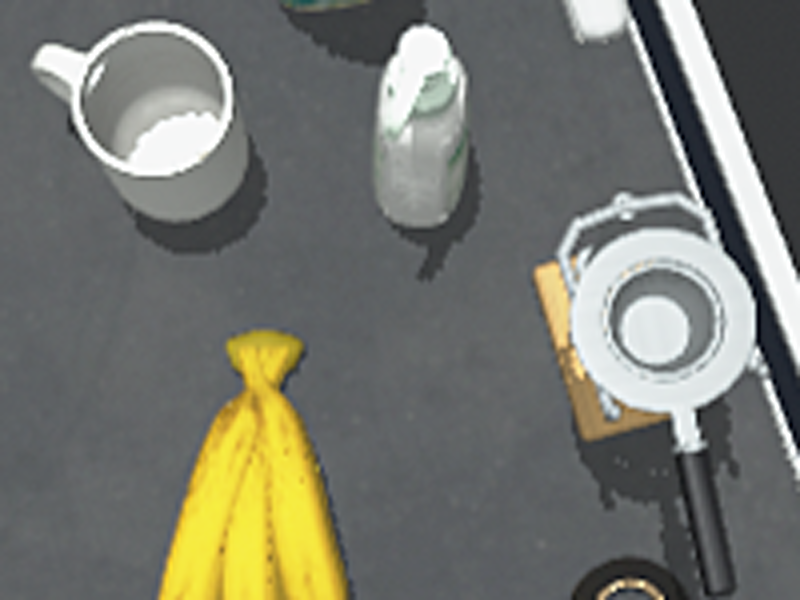

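View pics/sidec.png

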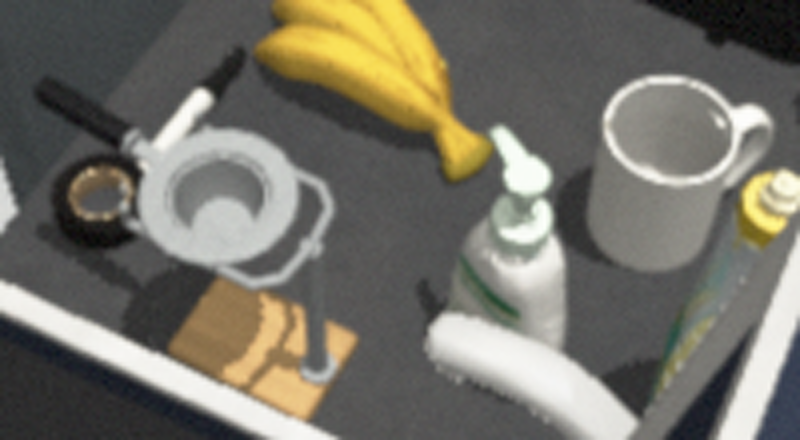

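```bash
cat >> h.py <<'E'
def T(x,y): return ray('top0',180+(x+.5)/4-.5,140+(y+.5)/4-.5)
def S(x,y): return ray('side0',185+(x+.5)/4-.5,190+(y+.5)/4-.5)
E
python3 - <<'E'
from h import *
np.set_printoptions(precision=4,suppress=True)
P={}
for n,t,s in [('rim',(663.5,320),(218,197)),('gnear',(692,450),(130,141)),('gfar',(721,592),(44,90)),('mug',(153,99),(669,130)),('soaptop',(418,42),(527,165)),('banana tip',(265,345),(470,155))]:
    p,e=tri(T(*t),S(*s)); P[n]=p; print(n,p,e)
a=P['rim']-P['gfar']; print('strainer yaw',np.degrees(np.arctan2(a[1],a[0])), np.linalg.norm(a))
o,d=T(663.5,320); print('rim at z .156',o+d*(.156-o[2])/d[2]); 
o,d=T(721,592); print('gfar at z .155',o+d*(.155-o[2])/d[2])
for c in [(692,450),(721,592)]:
  o,d=T(*c); print(o+d*(.155-o[2])/d[2])
# fit circle of mug rim by least squares via top edges
for q in[(72,99),(234,99),(153,20),(153,178)]:
  o,d=T(*q); print('mug',o+d*(.101-o[2])/d[2])
for n,c in [('soap',(418,170)),('ban',(160,600))]:
  o,d=T(*c); print(n,o+d*(.05-o[2])/d[2])
E
```

```text
rim [ 0.5176 -0.1114  0.1547] [np.float64(0.00031897175608102746), np.float64(0.00031897175608103413)]
gnear [ 0.4633 -0.1352  0.1568] [np.float64(0.00042335009175747447), np.float64(0.00042335009175745994)]
gfar [ 0.4063 -0.16    0.1542] [np.float64(0.0007147095200903997), np.float64(0.0007147095200903637)]
mug [0.5779 0.1482 0.0996] [np.float64(0.0007203947630479375), np.float64(0.0007203947630478772)]
soaptop [0.6048 0.0209 0.1933] [np.float64(0.0016492658074246647), np.float64(0.001649265807424598)]
banana tip [0.4853 0.0753 0.0145] [np.float64(0.00033477650983913365), np.float64(0.00033477650983919913)]
strainer yaw 23.594611370018825 0.12144373625534427
rim at z .156 [ 0.5172 -0.1116  0.156 ]
gfar at z .155 [ 0.406  -0.1606  0.155 ]
[ 0.4634 -0.1359  0.155 ]
[ 0.406  -0.1606  0.155 ]
mug [0.5686 0.1871 0.101 ]
mug [0.5871 0.11   0.101 ]
mug [0.6171 0.1592 0.101 ]
mug [0.5394 0.1381 0.101 ]
soap [0.5866 0.0171 0.05  ]
ban [0.3454 0.0893 0.05  ]
```

```bash
cat >> h.py <<'E'
def delta(p,yaw):
    "shift cm & turn deg in current tool axes to reach TCP p with rpy (180,0,yaw)"
    o=get_obs(); M=R.from_euler('xyz',o['orientation'],degrees=True)
    t=R.from_euler('xyz',[180,0,yaw],degrees=True)
    return (M.inv().apply(np.array(p)-o['tool_pos'])*100).round(2),(M.inv()*t).as_rotvec(degrees=True).round(2)
E
python3 - <<'E'
from h import *
np.set_printoptions(precision=4,suppress=True)
for n,t,s in [('case1',(185,210),(578,238)),('case2',(235,500),(395,147)),('faucet tip',(470,208),(430,392)),('pump tip',(400,238),(440,322))]:
    print(n,*tri(ray('top0',t[0]*.7,t[1]*.7),ray('side0',s[0]*.7,s[1]*.7)))
g=np.array([.5174,-.1115])-.075*np.array([np.cos(np.radians(23.5)),np.sin(np.radians(23.5))]); print(g)
print(delta([*g,.21],-156.5))
E
```

```text
case1 [0.5536 0.2984 0.1794] [np.float64(0.004274786002482211), np.float64(0.004274786002482147)]
case2 [0.2408 0.1351 0.2175] [np.float64(0.010276270886086512), np.float64(0.010276270886086545)]
faucet tip [ 0.6499 -0.0497  0.1507] [np.float64(0.004233520630917631), np.float64(0.004233520630917755)]
pump tip [0.5776 0.0212 0.1793] [np.float64(0.0024081968967166086), np.float64(0.002408196896716677)]
[ 0.4486 -0.1414]
(array([-33.6 ,  34.55,   1.62]), array([ 0.07, -0.01,  3.41]))
```

Call:
play_rows --commands '[[[-1.0, 1.0, 0, 0, 0, 0, 1], [-3.0, 3.1, 0.1, 0, 0, 0.3, 1], [-5.5, 5.7, 0.2, 0, 0, 0.6, 1], [-8, 8.2, 0.4, 0, 0, 0.9, 1], [-10.5, 10.8, 0.5, 0, 0, 1.2, 1], [-13, 13.4, 0.6, 0, 0, 1.4, 1], [-15.5, 15.9, 0.7, 0, 0, 1.6, 1], [-18, 18.5, 0.8, 0, 0, 1.8, 1], [-20.5, 21.1, 0.9, 0, 0, 2, 1], [-23, 23.7, 1.0, 0, 0, 2.3, 1], [-25.5, 26.2, 1.1, 0, 0, 2.6, 1], [-28, 28.8, 1.2, 0, 0, 2.9, 1], [-30.5, 31.4, 1.3, 0, 0, 3.2, 1], [-32.3, 33.2, 1.5, 0, 0, 3.4, 1], [-33.2, 34.2, 1.6, 0, 0, 3.4, 1], [-33.6, 34.55, 1.6, 0, 0, 3.4, 1], [-33.6, 34.55, 1.6, 0, 0, 3.4, 1], [-33.6, 34.55, 1.6, 0, 0, 3.4, 1]]]'

```text
clock: 1.65
tool_pos: [0.4485, -0.1417, 0.2106]
orientation: [-180.0, -0.0, -156.4]
force: [-0.1, -0.5, -0.0]
opening: 0.0877
gripper_force: 0.0
```

```bash
python3 - <<'E'
from h import *
np.set_printoptions(precision=4,suppress=True)
o=get_obs();print(o['clock'],o['tool_pos'],o['orientation'],o['force'],o['joint_pos'])
snap('wrist','w1')
c=np.array([.5174,-.1115,.155]);u=np.array([np.cos(np.radians(23.5)),np.sin(np.radians(23.5)),0])
for d in(0,-.056,-.124): print(d,proj('w1',c+d*u,True))
print(delta([.4486,-.1414,.136],-156.5))
i=cv2.imread('pics/w1.png');cv2.imwrite('pics/w1b.png',cv2.resize(i,(800,600)))
E
```

```text
1.65 [ 0.4485 -0.1417  0.2106] [-179.9996   -0.0047 -156.4373] [-0.1223 -0.4929 -0.0001] [  6.5382   1.6164 -25.5319   0.002  -62.8561 -72.9764]
0 (np.float64(279.45026664934136), np.float64(319.40318633071763))
-0.056 (np.float64(279.5161711056436), np.float64(252.7553355551309))
-0.124 (np.float64(279.5777297231866), np.float64(155.3320795659094))
(array([-0.04,  0.05,  7.46]), array([ 0.  , -0.01,  0.01]))
```

View pics/w1b.png

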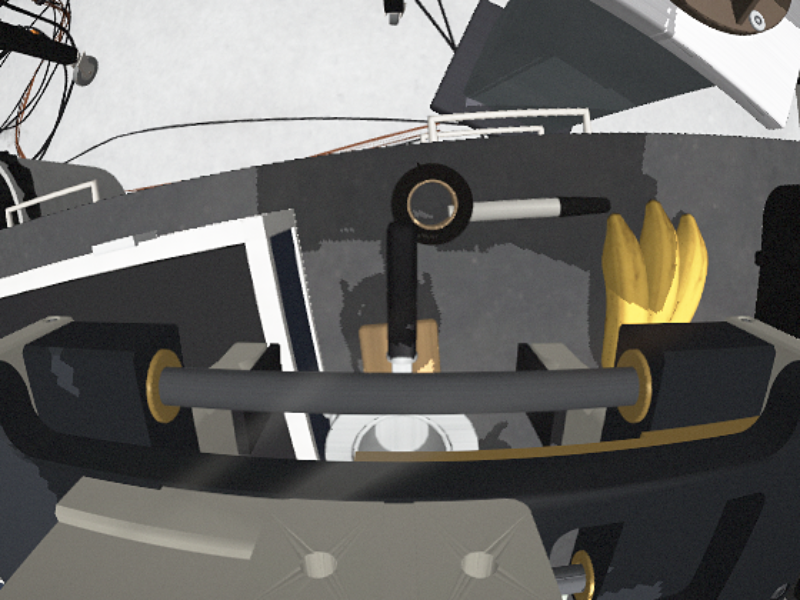

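The wrist view has the grip bar running from (402,222) to (401,357), against a predicted (399,222) to (399,361). It is aligned, so I'll descend and grip.

Call:
play_rows --commands '[[[0, 0.05, 1.0, 0, 0, 0, 1], [0, 0.05, 2.2, 0, 0, 0, 1], [0, 0.05, 3.5, 0, 0, 0, 1], [0, 0.05, 4.8, 0, 0, 0, 1], [0, 0.05, 6.0, 0, 0, 0, 1], [0, 0.05, 7.0, 0, 0, 0, 1], [0, 0.05, 7.45, 0, 0, 0, 1], [0, 0.05, 7.45, 0, 0, 0, 1], [0, 0.05, 7.45, 0, 0, 0, 0.5], [0, 0.05, 7.45, 0, 0, 0, 0.3], [0, 0.05, 7.45, 0, 0, 0, 0.25], [0, 0.05, 7.45, 0, 0, 0, 0.2], [0, 0.05, 7.45, 0, 0, 0, 0.1], [0, 0.05, 7.45, 0, 0, 0, 0], [0, 0.05, 7.45, 0, 0, 0, 0], [0, 0.05, 7.45, 0, 0, 0, 0], [0, 0.05, 7.45, 0, 0, 0, 0], [0, 0.05, 7.45, 0, 0, 0, 0]]]'

```text
clock: 3.2
tool_pos: [0.4485, -0.1412, 0.1361]
orientation: [180.0, -0.0, -156.5]
force: [0.1, 0.2, 0.8]
opening: 0.0267
gripper_force: 0.0
```

Still closing; wait, then lift a little.

Call:
play_rows --commands '[[[0, 0, 0, 0, 0, 0, 0], [0, 0, 0, 0, 0, 0, 0], [0, 0, 0, 0, 0, 0, 0], [0, 0, 0, 0, 0, 0, 0], [0, 0, 0, 0, 0, 0, 0], [0, 0, 0, 0, 0, 0, 0], [0, 0, 0, 0, 0, 0, 0], [0, 0, 0, 0, 0, 0, 0]]]'

```text
clock: 3.87
tool_pos: [0.4485, -0.1412, 0.136]
orientation: [180.0, -0.0, -156.5]
force: [0.1, -0.8, -1.0]
opening: 0.014
gripper_force: 30.0
```

Gripped at 14 mm. Lift gently by 11 cm.

Call:
play_rows --commands '[[[0, 0, -0.1, 0, 0, 0, 0], [0, 0, -0.3, 0, 0, 0, 0], [0, 0, -0.6, 0, 0, 0, 0], [0, 0, -1.0, 0, 0, 0, 0], [0, 0, -1.5, 0, 0, 0, 0], [0, 0, -2.1, 0, 0, 0, 0], [0, 0, -2.8, 0, 0, 0, 0], [0, 0, -3.6, 0, 0, 0, 0], [0, 0, -4.4, 0, 0, 0, 0], [0, 0, -5.2, 0, 0, 0, 0], [0, 0, -6.0, 0, 0, 0, 0], [0, 0, -6.8, 0, 0, 0, 0], [0, 0, -7.6, 0, 0, 0, 0], [0, 0, -8.4, 0, 0, 0, 0], [0, 0, -9.2, 0, 0, 0, 0], [0, 0, -9.9, 0, 0, 0, 0], [0, 0, -10.5, 0, 0, 0, 0], [0, 0, -10.9, 0, 0, 0, 0], [0, 0, -11.0, 0, 0, 0, 0], [0, 0, -11.0, 0, 0, 0, 0]]]'

```text
clock: 5.53
tool_pos: [0.4486, -0.1412, 0.2462]
orientation: [-180.0, 0.0, -156.5]
force: [0.6, -0.8, -1.0]
opening: 0.0137
gripper_force: 30.0
```

```bash
python3 - <<'E'
from h import *
np.set_printoptions(precision=4,suppress=True)
o=get_obs();print(o['clock'],o['tool_pos'],o['force'],o['moment'],o['opening'],o['gripper_force'])
snap('side','s2');snap('top','t2')
u=np.array([np.cos(np.radians(23.5)),np.sin(np.radians(23.5)),0])
c=np.array([*o['tool_pos'][:2],o['tool_pos'][2]+.0188])+.075*u+[0,0,0]
for v in('s2','t2'): print(v,c,proj(v,c))
a=[]
for v in('s2','t2'):
    x,y=map(int,proj(v,c)); i=cv2.imread(f'pics/{v}.png')[max(y-65,0):y+65,x-50:x+50]; print(x-50,max(y-65,0))
    a.append(cv2.resize(i,(400,520),interpolation=cv2.INTER_CUBIC))
cv2.imwrite('pics/c2.png',np.hstack(a))
E
```

```text
5.5333 [ 0.4486 -0.1412  0.2462] [ 0.5557 -0.8405 -1.0269] [-0.0438  0.0642  0.0095] 0.01374855941945228 29.962448179721832
s2 [ 0.5174 -0.1113  0.265 ] (np.float64(234.22516450303326), np.float64(205.73274036274444))
t2 [ 0.5174 -0.1113  0.265 ] (np.float64(354.9553198246425), np.float64(206.85802134614315))
184 140
304 141
```

View pics/c2.png

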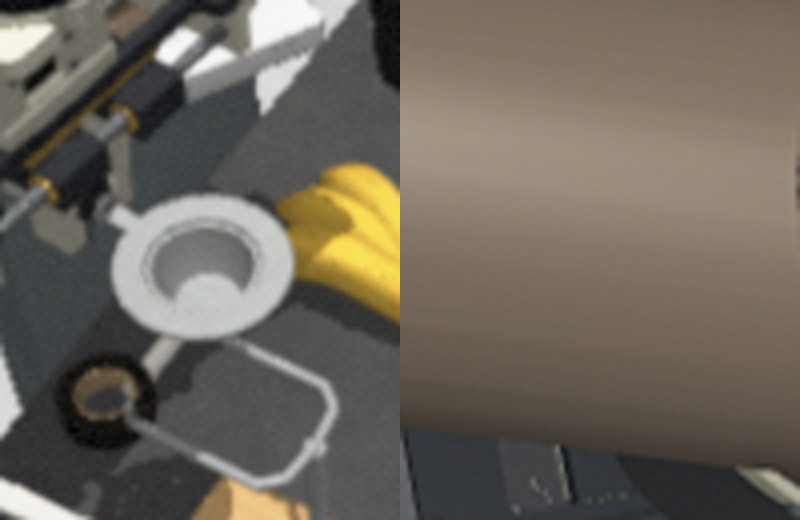

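The side view shows the rim centred at crop (203,266), or (234.5,206) full frame, against a predicted (234.2,205.7). The strainer is clear of the fork and held without droop. The next script works out the carry.

```bash
python3 - <<'E'
from h import *
print(delta([.5075,.1223,.246],-160))
E
```

```text
(array([-15.94,  21.8 ,  -0.03]), array([ 0.02, -0.03,  3.52]))
```

Call:
play_rows --commands '[[[-0.1, 0.2, 0, 0, 0, 0, 0], [-0.5, 0.7, 0, 0, 0, 0.1, 0], [-1.1, 1.5, 0, 0, 0, 0.2, 0], [-1.9, 2.6, 0, 0, 0, 0.4, 0], [-2.9, 4.0, 0, 0, 0, 0.6, 0], [-4.0, 5.5, 0, 0, 0, 0.9, 0], [-5.2, 7.1, 0, 0, 0, 1.1, 0], [-6.4, 8.8, 0, 0, 0, 1.4, 0], [-7.6, 10.4, 0, 0, 0, 1.7, 0], [-8.8, 12.0, 0, 0, 0, 2, 0], [-10.0, 13.7, 0, 0, 0, 2.2, 0], [-11.2, 15.3, 0, 0, 0, 2.5, 0], [-12.4, 17.0, 0, 0, 0, 2.7, 0], [-13.5, 18.5, 0, 0, 0, 3, 0], [-14.4, 19.7, 0, 0, 0, 3.2, 0], [-15.1, 20.7, 0, 0, 0, 3.3, 0], [-15.6, 21.4, 0, 0, 0, 3.4, 0], [-15.9, 21.7, 0, 0, 0, 3.5, 0], [-15.95, 21.8, 0, 0, 0, 3.5, 0], [-15.95, 21.8, 0, 0, 0, 3.5, 0]]]'

```text
clock: 7.3
tool_pos: [0.5077, 0.1223, 0.2459]
orientation: [-180.0, -0.0, -160.0]
force: [0.4, -0.4, -0.6]
opening: 0.0139
gripper_force: 30.0
```

```bash
python3 - <<'E'
from h import *
np.set_printoptions(precision=4,suppress=True)
o=get_obs();print(o['clock'],o['tool_pos'],o['orientation'],o['force'],o['opening'])
snap('side','s3')
u=np.array([np.cos(np.radians(20)),np.sin(np.radians(20)),0])
c=o['tool_pos']+[0,0,.0188]+.075*u
print(c,proj('s3',c),proj('s3',[.578,.148,.101]))
i=cv2.imread('pics/s3.png')[130:280,270:470];cv2.imwrite('pics/c3.png',cv2.resize(i,None,fx=4,fy=4,interpolation=cv2.INTER_CUBIC))
E
```

```text
7.3 [0.5077 0.1223 0.2459] [-179.9967   -0.0195 -159.9756] [ 0.4345 -0.3676 -0.5926] 0.013876324313222313
[0.5782 0.1479 0.2647] (np.float64(365.47184922233333), np.float64(173.1217699303301)) (np.float64(352.2465915111701), np.float64(221.75378797198653))
```

View pics/c3.png

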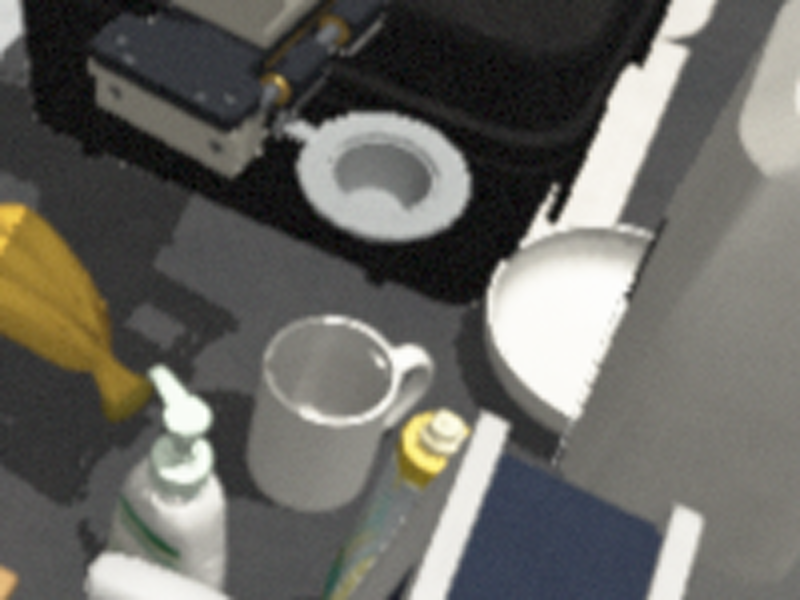

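Strainer rim at (385,176) and mug rim at (330,370) in the crop, both within about 1 mm of prediction. I'll descend in two stages.

Call:
play_rows --commands '[[[0, 0, 0.2, 0, 0, 0, 0], [0, 0, 0.6, 0, 0, 0, 0], [0, 0, 1.2, 0, 0, 0, 0], [0, 0, 1.9, 0, 0, 0, 0], [0, 0, 2.6, 0, 0, 0, 0], [0, 0, 3.3, 0, 0, 0, 0], [0, 0, 4.0, 0, 0, 0, 0], [0, 0, 4.7, 0, 0, 0, 0], [0, 0, 5.4, 0, 0, 0, 0], [0, 0, 6.1, 0, 0, 0, 0], [0, 0, 6.8, 0, 0, 0, 0], [0, 0, 7.4, 0, 0, 0, 0], [0, 0, 7.8, 0, 0, 0, 0], [0, 0, 8.0, 0, 0, 0, 0], [0, 0, 8.0, 0, 0, 0, 0]]]'

```text
clock: 8.6
tool_pos: [0.5076, 0.1222, 0.1656]
orientation: [-180.0, -0.0, -160.0]
force: [-0.3, -0.6, -2.2]
opening: 0.014
gripper_force: 30.0
```

```bash
python3 - <<'E'
from h import *
np.set_printoptions(precision=4,suppress=True)
o=get_obs();print(o['clock'],o['tool_pos'],o['force'],o['moment'],delta([.5075,.1223,.1275],-160))
snap('side','s4');snap('wrist','w4')
i=cv2.imread('pics/s4.png')[130:280,270:470];w=cv2.imread('pics/w4.png')
cv2.imwrite('pics/c4.png',np.hstack([cv2.resize(i[:,:130],None,fx=3,fy=3,interpolation=cv2.INTER_CUBIC),cv2.resize(w[:,:],(410,450))]))
E
```

```text
8.6 [0.5076 0.1222 0.1656] [-0.317  -0.5611 -2.2133] [-0.0765  0.0571  0.0096] (array([0.01, 0.01, 3.81]), array([-0.01, -0.04,  0.02]))
```

View pics/c4.png

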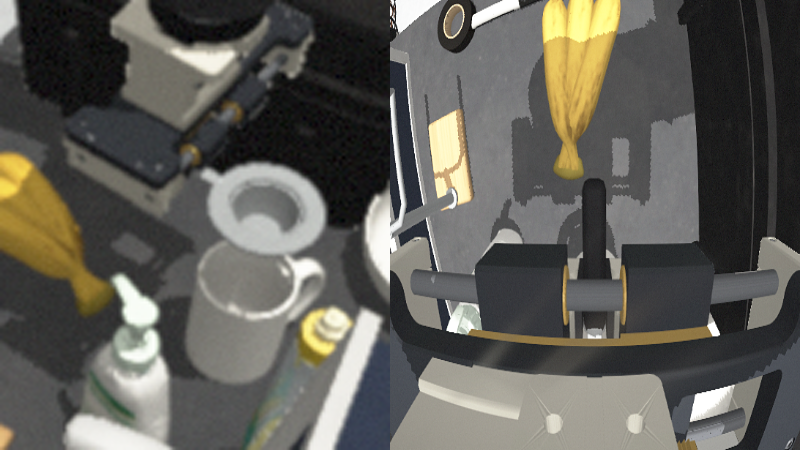

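```bash
python3 - <<'E'
from h import *
np.set_printoptions(precision=4,suppress=True)
g=np.array([.5076,.1222]);yy=np.array([-np.sin(np.radians(20)),np.cos(np.radians(20))])
for x in(697,738,755,770):
  for z in(0,.17,.2):
    p=onz('w4',(x-390)/410*560,200/450*420,z,True); print(x,z,p,'lateral',(p[:2]-g)@yy)
print(cam('w4')[1])
E
```

```text
697 0 [0.4469 0.2608 0.    ] lateral 0.1509628515606526
697 0.17 [0.4466 0.1763 0.17  ] lateral 0.07170106414852213
697 0.2 [0.4465 0.1614 0.2   ] lateral 0.05771368989932266
738 0 [0.4196 0.3306 0.    ] lateral 0.225904706321513
738 0.17 [0.4336 0.2095 0.17  ] lateral 0.10731248753973395
738 0.2 [0.4361 0.1881 0.2   ] lateral 0.08638444893118467
755 0 [0.4062 0.3642 0.    ] lateral 0.2621134461334158
755 0.17 [0.4272 0.2255 0.17  ] lateral 0.12451842363537126
755 0.2 [0.4309 0.201  0.2   ] lateral 0.10023694907689283
770 0 [0.393  0.3972 0.    ] lateral 0.29760805710831056
770 0.17 [0.421  0.2411 0.17  ] lateral 0.14138501472211182
770 0.2 [0.4259 0.2136 0.2   ] lateral 0.11381624253631205
[0.4463 0.0998 0.3239]
```

The case side sits about 14 cm from the gripper's centre line, against a body half-width of 9.7 cm, so it clears. Final descent.

Call:
play_rows --commands '[[[0, 0, 0.1, 0, 0, 0, 0], [0, 0, 0.4, 0, 0, 0, 0], [0, 0, 0.8, 0, 0, 0, 0], [0, 0, 1.2, 0, 0, 0, 0], [0, 0, 1.6, 0, 0, 0, 0], [0, 0, 2.0, 0, 0, 0, 0], [0, 0, 2.4, 0, 0, 0, 0], [0, 0, 2.8, 0, 0, 0, 0], [0, 0, 3.2, 0, 0, 0, 0], [0, 0, 3.5, 0, 0, 0, 0], [0, 0, 3.7, 0, 0, 0, 0], [0, 0, 3.8, 0, 0, 0, 0], [0, 0, 3.8, 0, 0, 0, 0], [0, 0, 3.8, 0, 0, 0, 0], [0, 0, 3.8, 0, 0, 0, 0], [0, 0, 3.8, 0, 0, 0, 0]]]'

```text
clock: 10.03
tool_pos: [0.5079, 0.1224, 0.1283]
orientation: [180.0, 0.0, -160.0]
force: [-0.5, 0.4, -1.0]
opening: 0.0139
gripper_force: 30.0
```

```bash
python3 - <<'E'
from h import *
np.set_printoptions(precision=4,suppress=True)
o=get_obs();print(o['clock'],o['tool_pos'],o['orientation'],o['force'],o['moment'],o['qvel'])
snap('side','s5')
th=np.linspace(0,2*np.pi,400)
u=np.array([np.cos(np.radians(20)),np.sin(np.radians(20)),0]); c=o['tool_pos']+.075*u+[0,0,.0188]
def ell(c,r):
    q=np.array([proj('s5',c+r*np.array([np.cos(t),np.sin(t),0])) for t in th]); q=(q-[270,130]+.5)*4-.5
    return q.min(0),q.max(0)
print('rim pred',c,ell(c+[0,0,.001],.042)); print('mug pred',ell(np.array([.578,.148,.101]),.039))
i=cv2.imread('pics/s5.png')[130:280,270:470];cv2.imwrite('pics/c5.png',cv2.resize(i,None,fx=4,fy=4,interpolation=cv2.INTER_CUBIC))
E
```

```text
10.0333 [0.5079 0.1224 0.1283] [ 179.9949    0.0237 -159.9809] [-0.4519  0.4251 -1.0128] [-0.0527  0.0096  0.0173] [ 0.0898  0.0081 -0.0579  0.0305 -0.0311  0.081 ]
rim pred [0.5784 0.148  0.1471] (array([268.5164, 261.0112]), array([420.9631, 380.8642]))
mug pred (array([262.9775, 315.4044]), array([398.3659, 424.4966]))
```

View pics/c5.png

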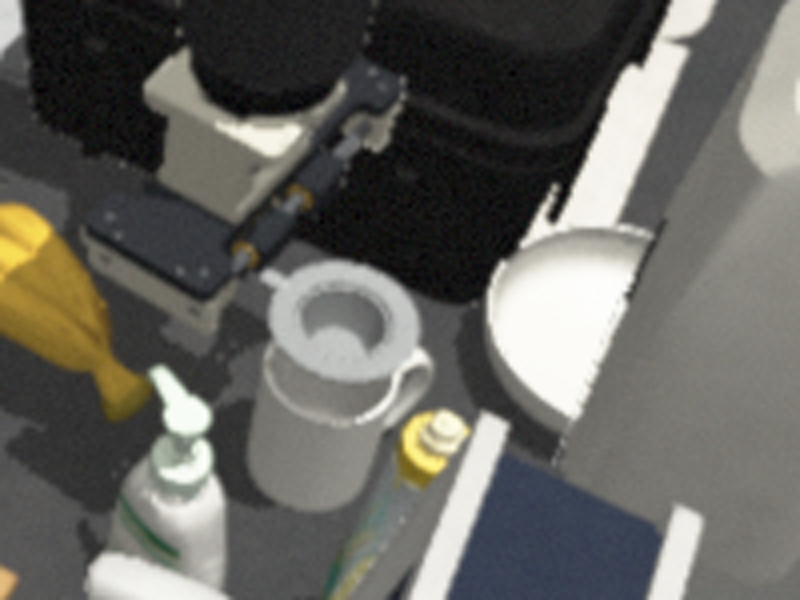

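Observed rim spans x 268–421 and y 260–383, against a predicted 268–421 and 261–381. It is level and centred, the mug, soap and bananas haven't moved, and the gap is about 1.55 cm. Settle, then hand in.

Call:
play_rows --commands '[[[0, 0, 0.05, 0, 0, 0, 0], [0, 0, 0.05, 0, 0, 0, 0], [0, 0, 0.05, 0, 0, 0, 0], [0, 0, 0.05, 0, 0, 0, 0], [0, 0, 0.05, 0, 0, 0, 0], [0, 0, 0.05, 0, 0, 0, 0]]]'

```text
clock: 10.58
tool_pos: [0.5078, 0.1223, 0.1276]
orientation: [-180.0, 0.0, -160.0]
force: [-0.1, -0.0, -1.9]
opening: 0.0137
gripper_force: 30.0
```

```bash
python3 -c "
from h import *
print(get_obs()['tool_pos'],close_job())"
```

```text
the job is handed in; nothing more can be done
[0.50781864 0.12231486 0.12757304] None
```

The strainer is held steady, level and centred over the mug, its basket about 1.5 cm above the rim by my measurements; the last camera view showed the mug, soap and bananas where they were, and I handed the job in at 10.6 s (no verdict came back).

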